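# Copier bench: cull the short cap, snap a sound one over the feed roller and hold it home

## Task

Of the three white retaining caps on the black mat, first drop the short-moulded one into the red reject tray. Then press one of the two sound caps down over the stud of the blue roller stand until it clicks, keep pressing until the sprung rubber roller under it is pushed fully down, and finish like that: still holding the cap pressed down, not letting go. Leave the other sound cap standing on the mat and do not disturb the spare roller, the screwdriver or the cleaner jar.

Things in the scene. Friction and masses are not known exactly. Their poses are not given: they have to be found in the camera images.
- stand: fixed blue stand, plate 80 x 80 x 14 mm high, origin at the centre of its underside, z up. From its centre rises a vertical steel stud, 14 mm diameter, tapering to 7 mm in its top 5 mm. Four brass spring balls stand out of it 54 mm above the origin: a cap takes about 8 to 12 N to pass them, then they click out above the lip in the cap and the force drops. The rubber roller sits round the stud.
- stud_tip (a point): centre of the stud's tip, 60 mm above the underside of the stand
- roller (a joint): black rubber roller (32 mm diameter, 24 mm tall, top 47 mm above the stand's underside when up), sliding down the stud on a spring: 0 = up, 0.005 m = fully down on its stop. 3 N starts it, 11 N takes it fully down; it rises when released. A cap touches it just as it clicks; pressed fully home, the cap's underside is 42 mm above the stand's underside.
- cap_a: sound white cap standing on the mat, knob up, 30 g, origin at the centre of its underside, z up. Round skirt 34 mm diameter, 24 mm tall; round knob on top 22 mm diameter, 18 mm tall (42 mm in all). Hollow from below: 15.6 mm mouth through a 4 mm thick lip, then 22 mm bore, 20 mm deep in all. The 6 mm wide shoulder round the knob can be pushed on.
- cap_b: second sound cap, exactly like cap_a. Either may be fitted; the other stays where it is.
- cap_short: short-moulded cap, same colour, diameters and knob, but its skirt is only 10 mm tall (28 mm in all), so it cannot latch. Origin at the centre of its underside. For the reject tray.
- mat: fixed black rubber mat, 100 x 270 x 4 mm, origin at the centre of its underside, long side along its y. The three caps stand on it in a row along its y, about 85 mm apart, in any order.
- reject_tray: fixed red open tray, outside 120 x 120 x 35 mm high, 4 mm walls and floor, origin at the centre of its underside.
- spare_roller: bystander: loose black rubber roller with orange hub standing upright, 32 mm diameter, 34 mm tall, origin at the centre of its underside
- screwdriver: bystander: yellow-handled screwdriver lying on the table, 200 mm long, lying along its x, origin under its middle
- cleaner: bystander: closed round jar with a blue cap, 52 mm diameter, 120 mm tall, origin at the centre of its underside
Things that resemble listed ones, but are neither listed nor needed, are in the scene too. Leave any pink look-alike of the cap_short alone. Leave any green look-alike of the cap_a alone.

How it is judged:
By the outcome, as a careful person would: the job done as asked, in the order asked, and still so for the second after the job is handed in, while the arm keeps its last pose, push and grip.
It also fails if it takes over 51 s, if anything falls off the work surface, if the arm or the gripper's body presses on something with over 40 N, if the wrist force passes 120 N, or if a joint passes its speed limit or range.

## Robot

A 6-joint arm with a two-finger parallel gripper is mounted at the origin on the work surface. World frame = base frame: x ahead of the robot, y to its left, z up, the work surface at z = 0. Lengths are in m, angles in rad, forces in N, time in s.
With the tool pointing down it reaches from about 0.3 to 0.875 m from the base axis. Payload 6.4 kg.
Tool frame: the origin (TCP) lies midway between the tips of the shut fingers; the grasp point (between the pads) lies 19 mm behind it; x points along the fingers, y is the direction in which the jaws open and shut, and the axes are right-handed (so a half turn about x gives the same grasp; the last joint's range is limited). The gripper opens to 85 mm and grips with 20 to 120 N. Pads are 22 mm wide; open, the fingers measure 114 mm over their backs; the gripper's body (76 mm by 85 mm) begins 54 mm behind the grasp point. The pads swing forward as they close: fully open they stand 13 mm farther back than shut.
Start: joints at [1.089, 0.181, 1.607, -0, 1.354, -0.206], TCP at [0.157, 0.553, 0.196] pointing down, gripper open.
Joint ranges: [-2.99, 2.99], [-0.89, 2.07], [0.3, 2.58], [-1.14, 4.28], [0, 2.63], [-3.12, 3.12]. Speed limits (rad/s): [2.57, 2.57, 3.01, 3.14, 3.14, 3.14].

## Interface

Orientations are given as a unit quaternion [w, x, y, z].
In Python, from bench import ctrl gives the robot as it stands.
- The arm moves only by the tool servo_tool, never from a script. Its argument "targets" is a list of rows, each a list of 7 numbers: the turn, a rotation vector about the tool's x, y, z in rad, then the shift along the tool's x, y, z in mm, then the opening, from -1 (shut) to 1 (fully open). A call has exactly 8 rows; each row is the pose to reach, as a shift and turn from the pose measured when the call began, along the tool's axes at that moment; what a row does not reach only later rows make up. A row lasts 1/8 s, in which the tool goes at most 62.5 mm and 10.7 degrees, less where a joint would pass 70% of its speed; a pose out of reach is approached as far as the arm can. A call with a gripper value outside its range is refused whole. The fingers move at their own pace and stop on an object; the grip force is fixed at half the most. Time passes only in rows, so rows that repeat a pose let the fingers close, or fill a call up. It gives the time, the measured TCP pose, the force and the opening at its end, in the units of the state.
- ctrl.get_obs(): the state, without advancing time (a new reading comes with each control period).
- ctrl.camera(name): name is "scene" or "top" or "wrist"; returns a dict with "pixels" (480x640x3 uint8, blue, green, red), "intrinsics" (3x3 intrinsics, pixels), "R" (3x3) and "t" (3): a world point X has camera coordinates R X + t; the wrist camera has in their place "tool_from_camera" (4x4, takes a point from camera to tool coordinates, whose origin is the TCP and whose axes are the tool frame's). Camera axes: x right, y down, z forward; pixel columns grow to the right and rows downward; lengths in m; the calibration is good to about 2 mm. The wrist camera is an equidistant fisheye: a pixel r from the principal point sees the ray r / f radians off the axis. A picture is of the moment at which its call begins: read the wrist's pose just before it. There is no depth.
- ctrl.hand_in(): hands the job in, once; it reports no verdict.
The state is a dict: "time_s": time; "q": joint angles; "dq": joint speeds; "joint_efforts": joint torques, N m; "eef_pos": TCP position; "eef_rot": TCP orientation; "wrist_force": force on the tool from outside, world axes, zero at the start; "torque": the same for the moment, N m; "opening": opening from 0.0 (shut) to 1.0 (fully open).
Only numpy, scipy, OpenCV 4.12 (cv2) and the standard library are available. Lean on these libraries where they do the work, as an engineer would, in place of code of your own. Each camera call takes 0.05 s, during which the arm holds its last target.

## Working session

There is one attempt and no reset: what is moved stays moved. The work goes in short steps, Python scripts to look and compute and a tool call to move; the robot and the scene stay as the last step left them, time stands still between calls to the robot, and variables do not carry over. Pictures are saved under pics/ and viewed, and the job is handed in when it is done.

Besides the shell and the picture viewer there is one more tool, called after "Request:" by a JSON object that holds its "op" and its "data", one argument or row to a line. servo_tool: Moves the arm, as the interface text tells. Its arguments: {"type":"object","properties":{"targets":{"type":"array","items":{"type":"array","items":{"type":"number"}}}},"required":["targets"]}

```bash
mkdir -p pics; ls
cat > h.py <<'E'
import numpy as np, cv2
from bench import ctrl
def snap(n,f):
    o=ctrl.get_obs(); c=ctrl.camera(n); im=np.asarray(c["pixels"]); cv2.imwrite("pics/"+f,im)
    np.savez("pics/"+f+".npz",**{k:np.asarray(v) for k,v in c.items()},p=o["eef_pos"],q=o["eef_rot"]); return o,c
E
python3 - <<'E'
from h import *
for n in("scene","top","wrist"): o,c=snap(n,n+"0.png")
print(ctrl.get_obs())
E
```

```text
pics
{'time_s': 0.15, 'q': array([ 1.08869124e+00,  1.81406336e-01,  1.60772289e+00, -1.11578941e-05,
        1.35378932e+00, -2.06277895e-01]), 'dq': array([-3.66749858e-05, -1.15555599e-03, -2.73725673e-03,  1.13245945e-04,
       -1.70176988e-03,  5.96137961e-06]), 'joint_efforts': array([ 5.03556694e-04, -4.45267975e+01, -3.51688635e+01, -2.71903700e-04,
        5.90562529e-03,  8.51559122e-06]), 'eef_pos': array([0.15636284, 0.55287275, 0.1953977 ]), 'eef_rot': array([ 0.7002382 ,  0.09676735,  0.70054731, -0.09765251]), 'wrist_force': array([-0.53450745,  0.04704413,  0.14914994]), 'torque': array([ 0.04637553,  0.04846805, -0.01757735]), 'opening': 1.0021714795092538}
```

View pics/scene0.png

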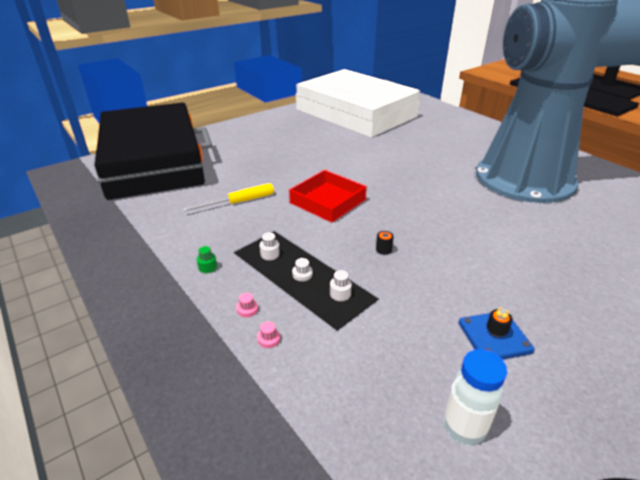

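View pics/top0.png

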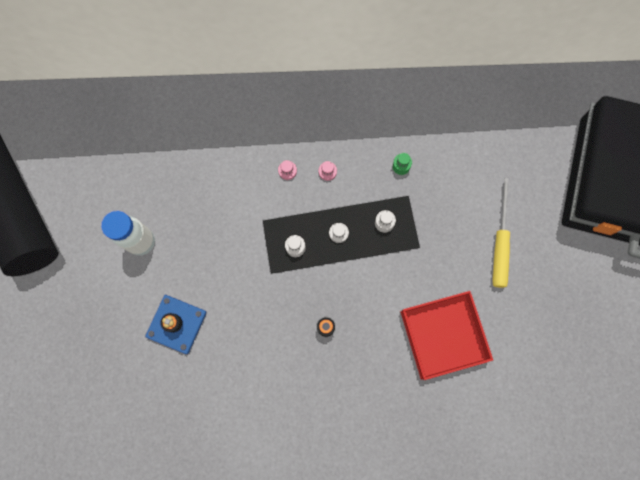

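View pics/wrist0.png

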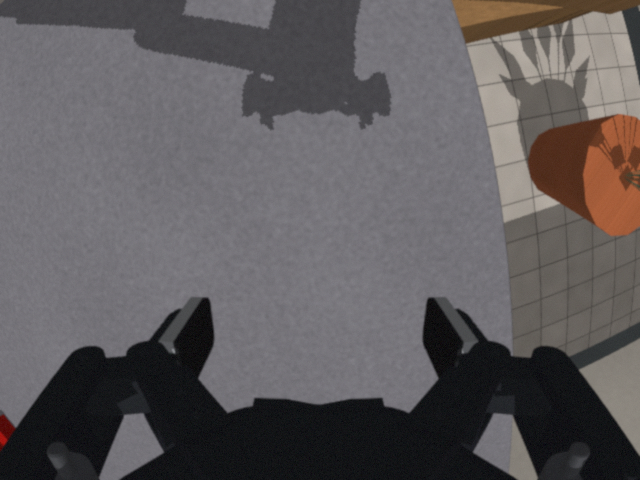

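Run:
```python
import numpy as np
for n in("scene","top","wrist"):
    d=np.load(f"pics/{n}0.png.npz")
    for k in d.files:
        if k!="pixels": print(n,k,np.round(d[k],4).tolist())
```

```text
scene intrinsics [[455.0377, 0.0, 314.0663], [0.0, 455.0377, 240.009], [0.0, 0.0, 1.0]]
scene R [[-0.8133, 0.5818, -0.0086], [0.3526, 0.481, -0.8027], [-0.4629, -0.6558, -0.5963]]
scene t [0.4975, -0.1488, 1.0725]
scene p [0.1563, 0.5527, 0.1952]
scene q [0.7002, 0.0966, 0.7006, -0.0978]
top intrinsics [[540.3586, 0.0, 327.9322], [0.0, 540.3586, 245.0147], [0.0, 0.0, 1.0]]
top R [[-0.0335, -0.9994, -0.0024], [-0.9752, 0.0332, -0.2189], [0.2188, -0.005, -0.9758]]
top t [0.0199, 0.5873, 0.8339]
top p [0.1563, 0.5527, 0.1952]
top q [0.7002, 0.0966, 0.7006, -0.0978]
wrist intrinsics [[371.6483, 0.0, 317.9459], [0.0, 371.6483, 239.9683], [0.0, 0.0, 1.0]]
wrist tool_from_camera [[0.0014, -0.2744, 0.9616, -0.1781], [1.0, -0.0006, -0.0016, 0.0003], [0.001, 0.9616, 0.2744, -0.069], [0.0, 0.0, 0.0, 1.0]]
wrist p [0.1563, 0.5528, 0.1953]
wrist q [0.7002, 0.0967, 0.7006, -0.0977]
```

The middle cap (scene 302,268; top 339,232) looks shorter. The tray is at top 446,335 and the stand at 176,324. Next I'll zoom in to confirm and measure.

Run:
```python
import cv2,numpy as np
s=cv2.imread("pics/scene0.png");t=cv2.imread("pics/top0.png")
a=cv2.resize(s[220:320,230:390],None,fx=5,fy=5,interpolation=cv2.INTER_CUBIC);cv2.imwrite("pics/sz.png",a)
b=cv2.resize(t[190:280,260:420],None,fx=5,fy=5,interpolation=cv2.INTER_CUBIC);cv2.imwrite("pics/tz.png",b)
c=np.hstack([cv2.resize(t[285:365,135:215],None,fx=5,fy=5,interpolation=cv2.INTER_CUBIC),cv2.resize(s[295:375,455:535],None,fx=5,fy=5,interpolation=cv2.INTER_CUBIC)]);cv2.imwrite("pics/st.png",c)
```

```text
(no output)
```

View pics/sz.png

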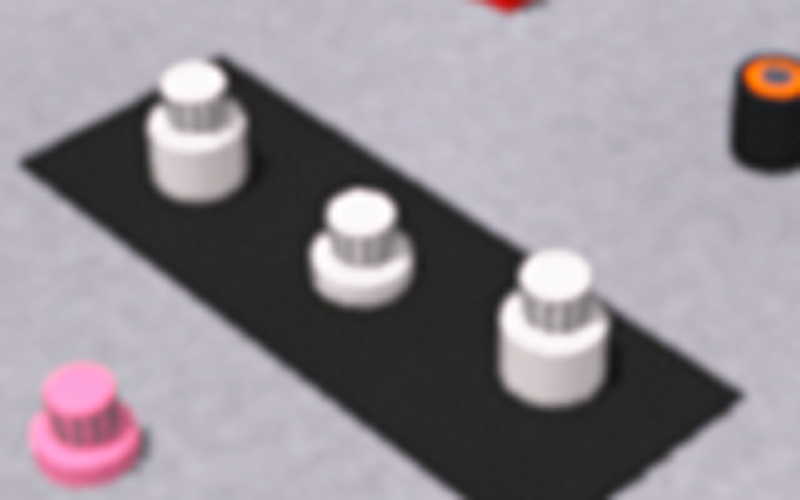

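View pics/tz.png

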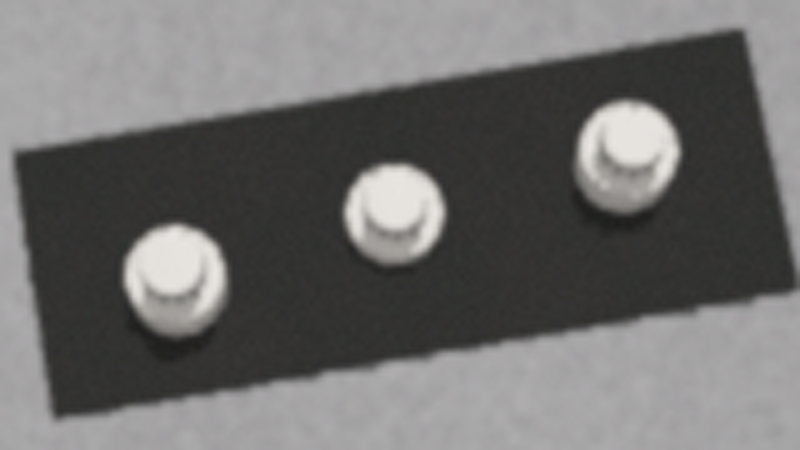

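View pics/st.png

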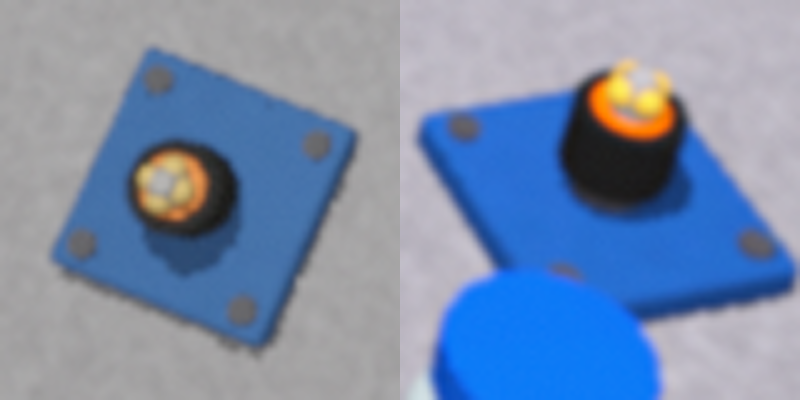

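```bash
cat >> h.py <<'E'
def ray(f,uv):
    d=np.load("pics/"+f+".npz"); K=d["intrinsics"]
    if "R" in d.files:
        v=np.array([(uv[0]-K[0,2])/K[0,0],(uv[1]-K[1,2])/K[1,1],1]); R=d["R"]; return -R.T@d["t"], R.T@v
    from scipy.spatial.transform import Rotation as Ro
    x=(uv[0]-K[0,2])/K[0,0];y=(uv[1]-K[1,2])/K[1,1];r=np.hypot(x,y)+1e-12
    v=np.array([np.sin(r)*x/r,np.sin(r)*y/r,np.cos(r)])
    q=d["q"];Rt=Ro.from_quat([q[1],q[2],q[3],q[0]]).as_matrix();T=d["tool_from_camera"]
    return d["p"]+Rt@T[:3,3], Rt@T[:3,:3]@v
def onz(f,uv,z):
    o,v=ray(f,uv); return o+v*(z-o[2])/v[2]
def tri(a,b):
    A=0;B=0
    for f,uv in(a,b):
        o,v=ray(f,uv);v/=np.linalg.norm(v);P=np.eye(3)-np.outer(v,v);A=A+P;B=B+P@o
    return np.linalg.solve(A,B)
E
python3 - <<'E'
from h import *
z=lambda x,y,ox,oy:((x+.5)/5-.5+ox,(y+.5)/5-.5+oy)
pts=dict(left=(z(173,267,260,190),z(556,274,230,220),.046),short=(z(395,203,260,190),z(362,213,230,220),.032),right=(z(630,145,260,190),z(194,80,230,220),.046),stud=(z(164,182,135,285),z(242,80,455,295),.060))
for k,(t,s,h) in pts.items(): print(k,np.round([onz("top0.png",t,h),onz("scene0.png",s,h),tri(("top0.png",t),("scene0.png",s))],4).tolist())
for n,uv,h in [("tray",(402,309),.035),("tray",(470,293),.035),("tray",(492,358),.035),("tray",(424,379),.035),("spare",(326,327),.034),("clean",(117,225),.12),("scrh",(502,260),.02),("scrt",(505,182),.01),
 ("stand",z(150,48,135,285),.014),("stand",z(357,135,135,285),.014),("stand",z(262,348,135,285),.014),("stand",z(52,257,135,285),.014)]: print(n,onz("top0.png",uv,h).round(4))
for uv in [(263,218),(411,197),(419,248),(272,272)]: print("mat",onz("top0.png",uv,.004).round(4))
E
```

```text
left [[0.5974, 0.0572, 0.046], [0.6013, 0.0597, 0.046], [0.5985, 0.0571, 0.0426]]
short [[0.6208, -0.0195, 0.032], [0.6247, -0.0166, 0.032], [0.622, -0.0199, 0.0284]]
right [[0.635, -0.1006, 0.046], [0.6403, -0.0997, 0.046], [0.6373, -0.1021, 0.0427]]
stud [[0.4713, 0.2647, 0.06], [0.4753, 0.2678, 0.06], [0.4716, 0.2659, 0.0563]]
tray [ 0.4803 -0.1205  0.035 ]
tray [ 0.5034 -0.2367  0.035 ]
tray [ 0.3951 -0.263   0.035 ]
tray [ 0.3655 -0.149   0.035 ]
spare [0.4548 0.0078 0.034 ]
clean [0.6189 0.3311 0.12  ]
scrh [ 0.5608 -0.3015  0.02  ]
scrt [ 0.7061 -0.3252  0.01  ]
stand [0.5217 0.2845 0.014 ]
stand [0.4893 0.2126 0.014 ]
stand [0.4187 0.2435 0.014 ]
stand [0.4515 0.3155 0.014 ]
mat [0.6551 0.1149 0.004 ]
mat [ 0.6855 -0.1539  0.004 ]
mat [ 0.5904 -0.1618  0.004 ]
mat [0.556  0.0998 0.004 ]
```

```bash
cat >> h.py <<'E'
from scipy.spatial.transform import Rotation as Ro
def plan(goal,yaw=None):
    """goal TCP world; yaw = angle of tool y axis in world xy, tool x straight down. prints turn rotvec and shift mm in tool axes"""
    o=ctrl.get_obs();q=o["eef_rot"];R=Ro.from_quat([q[1],q[2],q[3],q[0]]);M=R.as_matrix()
    ya=np.arctan2(M[1,1],M[0,1])
    if yaw is None: yaw=ya
    x=np.array([0,0,-1.]);y=np.array([np.cos(yaw),np.sin(yaw),0]);G=np.column_stack([x,y,np.cross(x,y)])
    rv=Ro.from_matrix(M.T@G).as_rotvec()
    print("t",round(o["time_s"],2),"pos",np.round(o["eef_pos"],4),"yaw",round(ya,3),"xaxis",M[:,0].round(4),"q",o["q"].round(3),"F",o["wrist_force"].round(2),"op",round(o["opening"],3))
    print("turn",rv.round(4),"shift",(M.T@(np.array(goal)-o["eef_pos"])*1000).round(1))
E
python3 - <<'E'
from h import *
plan([.60,-.02,.16],0)
plan([.60,-.02,.16],np.pi)
E
```

```text
t 0.15 pos [0.1564 0.5529 0.1954] yaw 1.295 xaxis [-6.0e-04 -1.2e-03 -1.0e+00] q [ 1.089  0.181  1.608 -0.     1.354 -0.206] F [-0.53  0.05  0.15] op 1.002
turn [1.295e+00 6.000e-04 1.300e-03] shift [  35.8 -430.4  582.9]
t 0.15 pos [0.1564 0.5529 0.1954] yaw 1.295 xaxis [-6.0e-04 -1.2e-03 -1.0e+00] q [ 1.089  0.181  1.608 -0.     1.354 -0.206] F [-0.53  0.05  0.15] op 1.002
turn [-1.8466e+00 -1.4000e-03  7.0000e-04] shift [  35.8 -430.4  582.9]
```

Request:
{"op": "servo_tool", "data": {
  "targets": [
    [1.295, 0, 0, 36, -430, 583, 1],
    [1.295, 0, 0, 36, -430, 583, 1],
    [1.295, 0, 0, 36, -430, 583, 1],
    [1.295, 0, 0, 36, -430, 583, 1],
    [1.295, 0, 0, 36, -430, 583, 1],
    [1.295, 0, 0, 36, -430, 583, 1],
    [1.295, 0, 0, 36, -430, 583, 1],
    [1.295, 0, 0, 36, -430, 583, 1]
  ]
}}

```text
time_s: 1.15
eef_pos: [0.4632, 0.1566, 0.171]
eef_rot: [-0.5, -0.5, -0.499, 0.501]
wrist_force: [0.9, -0.4, 0.0]
opening: 0.998
```

Run:
```python
from h import *
plan([.61,-.005,.14],0)
```

```text
t 1.15 pos [0.4632 0.1566 0.171 ] yaw -0.002 xaxis [-3.e-04 -1.e-03 -1.e+00] q [ 8.300e-02  1.100e-02  1.844e+00 -1.000e-03  1.287e+00  8.600e-02] F [ 0.87 -0.42  0.04] op 0.998
turn [-0.0021  0.001   0.0003] shift [ 31.1 147.2 161.3]
```

Request:
{"op": "servo_tool", "data": {
  "targets": [
    [-0.002, 0.001, 0, 31, 147, 161, 1],
    [-0.002, 0.001, 0, 31, 147, 161, 1],
    [-0.002, 0.001, 0, 31, 147, 161, 1],
    [-0.002, 0.001, 0, 31, 147, 161, 1],
    [-0.002, 0.001, 0, 31, 147, 161, 1],
    [-0.002, 0.001, 0, 31, 147, 161, 1],
    [-0.002, 0.001, 0, 31, 147, 161, 1],
    [-0.002, 0.001, 0, 31, 147, 161, 1]
  ]
}}

```text
time_s: 2.15
eef_pos: [0.6096, -0.0037, 0.1406]
eef_rot: [0.5, 0.5, 0.5, -0.5]
wrist_force: [-1.0, 0.5, -0.2]
opening: 0.997
```

Run:
```python
from h import *
snap("wrist","w1.png")
plan([.61,-.005,.14],0)
```

```text
t 2.2 pos [ 0.6097 -0.0039  0.1406] yaw 0.001 xaxis [ 3.e-04 -1.e-04 -1.e+00] q [-0.201  0.309  1.568  0.     1.265 -0.202] F [-0.32  0.38 -0.71] op 1.001
turn [ 0.0011  0.0001 -0.0003] shift [0.6 0.3 1.1]
```

View pics/w1.png

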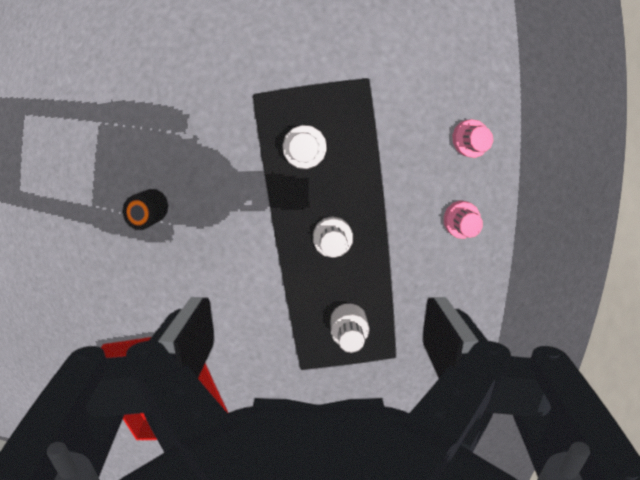

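The wrist view shows left sound cap at (304,146), short cap at (332,238), right sound cap at (350,330). I'll zoom in on them.

Run:
```python
import cv2,numpy as np
s=cv2.imread("pics/w1.png")
g=lambda x,y:cv2.resize(s[y:y+60,x:x+60],None,fx=6,fy=6,interpolation=cv2.INTER_CUBIC)
cv2.imwrite("pics/wz.png",np.hstack([g(275,116),g(303,208)]))
```

```text
(no output)
```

View pics/wz.png

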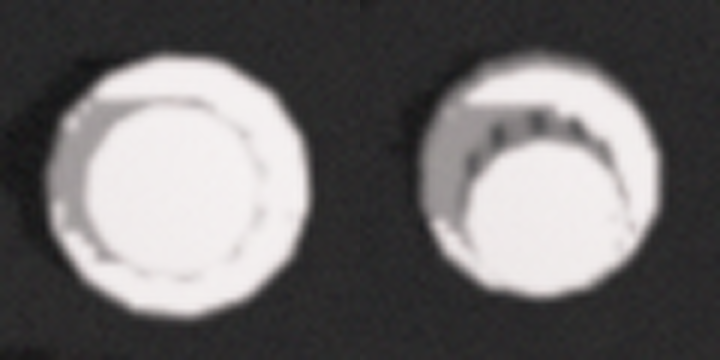

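Run:
```python
from h import *
print(onz("w1.png",(303.3,147.0),.046),onz("w1.png",(333.8,243.8),.032))
a=onz("w1.png",(333.8,243.8),.032)
plan([a[0],a[1],.06],0)
```

```text
[0.59935628 0.05813042 0.046     ] [ 0.62279376 -0.01936737  0.032     ]
t 2.2 pos [ 0.6097 -0.0039  0.1406] yaw 0.001 xaxis [ 3.e-04 -1.e-04 -1.e+00] q [-0.201  0.309  1.568  0.     1.265 -0.202] F [-0.32  0.38 -0.71] op 1.001
turn [ 0.0011  0.0001 -0.0003] shift [80.6 13.1 15.5]
```

Request:
{"op": "servo_tool", "data": {
  "targets": [
    [0.001, 0, 0, 50, 13, 15.5, 1],
    [0.001, 0, 0, 90, 13, 15.5, 1],
    [0.001, 0, 0, 105, 13, 15.5, 1],
    [0.001, 0, 0, 115, 13, 15.5, 1],
    [0.001, 0, 0, 122, 13, 15.5, 1],
    [0.001, 0, 0, 124, 13, 15.5, 1],
    [0.001, 0, 0, 124, 13, 15.5, 1],
    [0.001, 0, 0, 124, 13, 15.5, 0]
  ]
}}

```text
time_s: 3.2
eef_pos: [0.6232, -0.0195, 0.0173]
eef_rot: [0.5, 0.5, 0.5, -0.5]
wrist_force: [-0.1, -0.1, -0.2]
opening: 0.813
```

Request:
{"op": "servo_tool", "data": {
  "targets": [
    [0, 0, 0, 0, 0, 0, -1],
    [0, 0, 0, 0, 0, 0, -1],
    [0, 0, 0, 0, 0, 0, -1],
    [0, 0, 0, 0, 0, 0, -1],
    [0, 0, 0, 0, 0, 0, -1],
    [0, 0, 0, 0, 0, 0, -1],
    [0, 0, 0, 0, 0, 0, -1],
    [0, 0, 0, -20, 0, 0, -1]
  ]
}}

```text
time_s: 4.2
eef_pos: [0.6215, -0.0191, 0.0363]
eef_rot: [0.499, 0.5, 0.501, -0.5]
wrist_force: [0.7, 0.5, 0.4]
opening: 0.004
```

Run:
```python
from h import *
snap("wrist","w2.png")
plan([.50,-.08,.13],0)
```

```text
t 4.25 pos [ 0.6246 -0.0197  0.0407] yaw 0.0 xaxis [ 4.1e-03 -9.0e-04 -1.0e+00] q [-0.221  0.458  1.588  0.     1.091 -0.221] F [2.39 0.63 1.88] op 0.002
turn [ 0.0003  0.0009 -0.0041] shift [ -89.7 -124.2   60.4]
```

View pics/w2.png

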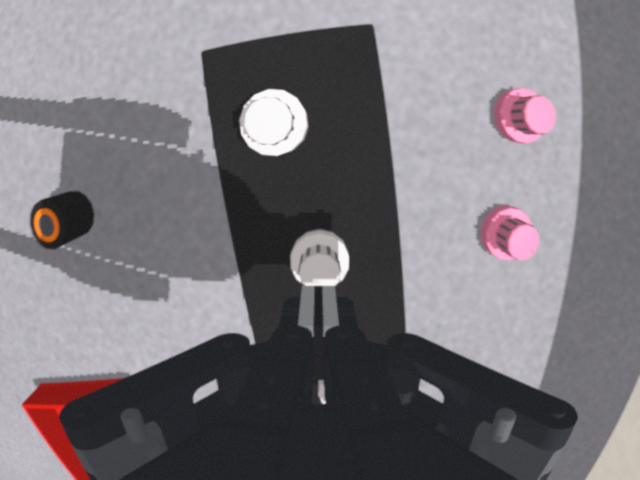

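Run:
```python
import cv2,numpy as np
from h import *
s=cv2.imread("pics/w2.png")
cv2.imwrite("pics/wz2.png",cv2.resize(s[210:320,270:370],None,fx=6,fy=5.4,interpolation=cv2.INTER_CUBIC))
snap("scene","s2.png");snap("top","t2.png")
a=cv2.imread("pics/s2.png")
cv2.imwrite("pics/s2z.png",cv2.resize(a[180:330,230:400],None,fx=4,fy=4))
for r in (244,250,256,262): print(r,onz("w2.png",(320,r),.032))
```

```text
244 [ 0.62300177 -0.00383817  0.032     ]
250 [ 0.62300384 -0.0070597   0.032     ]
256 [ 0.62300611 -0.01031417  0.032     ]
262 [ 0.62300859 -0.01360384  0.032     ]
```

View pics/wz2.png

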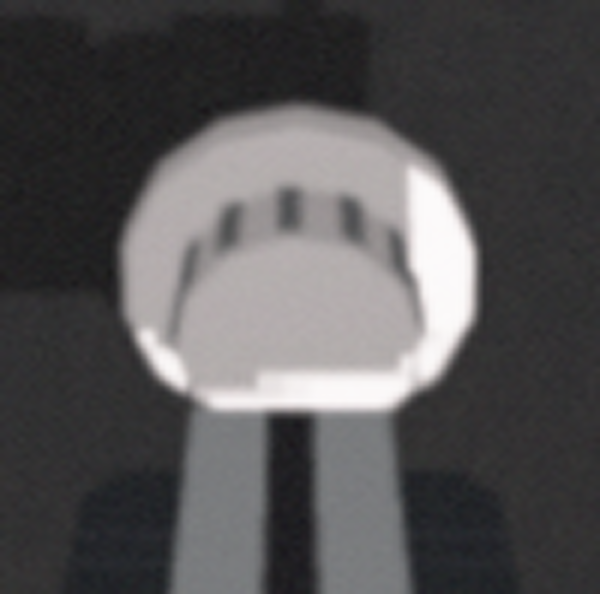

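View pics/s2z.png

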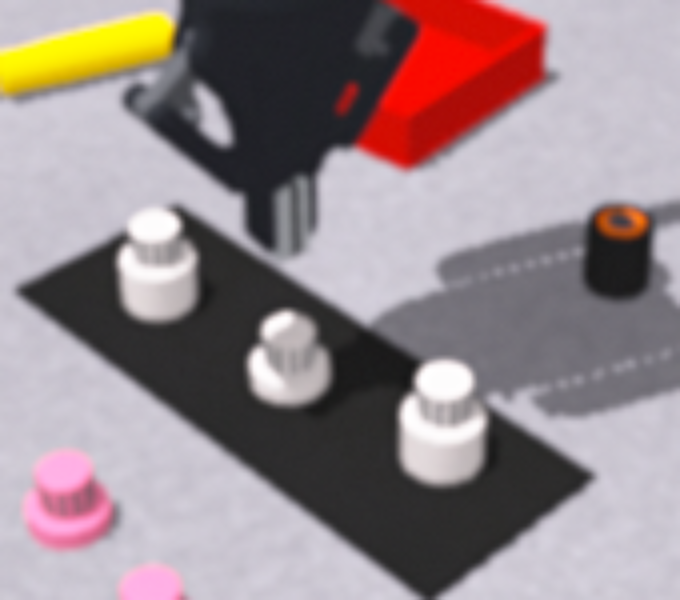

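Run:
```python
from h import *
def proj(f,X):
    d=np.load("pics/"+f+".npz");v=d["R"]@X+d["t"];v=d["intrinsics"]@v;return v[:2]/v[2]
P=ctrl.get_obs();print(P["eef_pos"],P["opening"])
p=P["eef_pos"]
for dz in (0,.01,.02,.03): print(dz,proj("s2.png",p+[0,0,dz]),proj("t2.png",p+[0,0,dz]))
a=cv2.imread("pics/s2.png");b=cv2.imread("pics/t2.png")
cv2.imwrite("pics/st2.png",np.hstack([cv2.resize(a[200:280,260:340],None,fx=5,fy=5),cv2.resize(b[180:260,300:380],None,fx=5,fy=5)]))
```

```text
[ 0.62503026 -0.01986101  0.0397374 ] -0.0013570923987801763
0 [300.65531427 257.76287148] [338.78030264 226.70996035]
0.01 [300.50016168 253.13633812] [338.88103726 225.23395651]
0.02 [300.34257621 248.43725806] [338.98392632 223.72638487]
0.03 [300.18250018 243.66391145] [339.0890397  222.18622173]
```

View pics/st2.png

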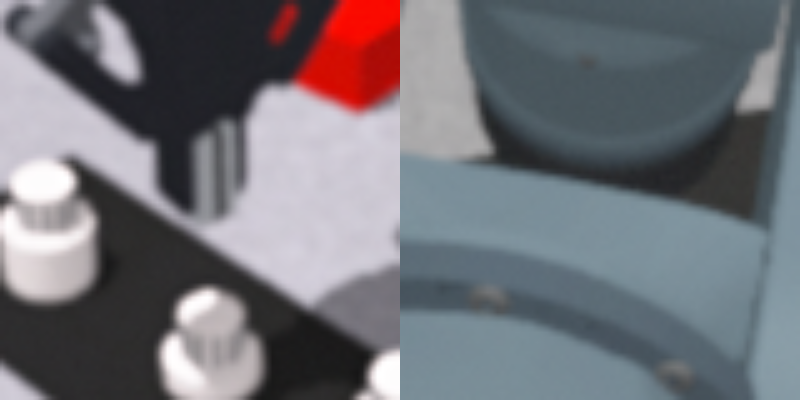

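The shut fingertips show up in both the scene and wrist views about 35 mm behind the reported TCP. Scene: tips at row 243, where the TCP projects to row 258. That means the jaws closed above the knob, and the cap is untouched. The wrist picture gives the same offset with the gripper open: tips 50 mm back, which is 37 mm plus the 13 mm swing. I'll allow for it, reopen and descend lower.

Run:
```python
from h import *
plan([.6228,-.0194,-.013],0)
```

```text
t 4.35 pos [ 0.625  -0.0199  0.0397] yaw 0.0 xaxis [ 0.0056 -0.0012 -1.    ] q [-0.221  0.46   1.588  0.     1.088 -0.221] F [-0.51  0.57 -0.55] op -0.001
turn [ 0.0001  0.0012 -0.0056] shift [52.7 -2.5 -0.5]
```

Request:
{"op": "servo_tool", "data": {
  "targets": [
    [0, 0.001, -0.006, 0, -2.5, -0.5, 1],
    [0, 0.001, -0.006, 0, -2.5, -0.5, 1],
    [0, 0.001, -0.006, 0, -2.5, -0.5, 1],
    [0, 0.001, -0.006, 0, -2.5, -0.5, 1],
    [0, 0.001, -0.006, 15, -2.5, -0.5, 1],
    [0, 0.001, -0.006, 30, -2.5, -0.5, 1],
    [0, 0.001, -0.006, 42, -2.5, -0.5, 1],
    [0, 0.001, -0.006, 47, -2.5, -0.5, 1]
  ]
}}

```text
time_s: 5.35
eef_pos: [0.6217, -0.0192, -0.0091]
eef_rot: [0.499, 0.499, 0.501, -0.501]
wrist_force: [-0.8, 0.2, 0.5]
opening: 0.998
```

Run:
```python
from h import *
snap("wrist","w3.png");snap("scene","s3.png")
a=cv2.imread("pics/s3.png");b=cv2.imread("pics/w3.png")
cv2.imwrite("pics/m3.png",np.hstack([cv2.resize(a[200:300,250:350],None,fx=4,fy=4),cv2.resize(b[200:400,220:420],None,fx=2,fy=2)]))
plan([.6228,-.0194,-.013],0)
```

```text
t 5.45 pos [ 0.6221 -0.0193 -0.0084] yaw 0.0 xaxis [-2.1e-03  1.0e-04 -1.0e+00] q [-0.221  0.53   1.601 -0.     1.013 -0.221] F [-0.6   0.92  0.02] op 1.001
turn [ 0.0001 -0.0001  0.0021] shift [4.6 0.7 0.1]
```

View pics/m3.png

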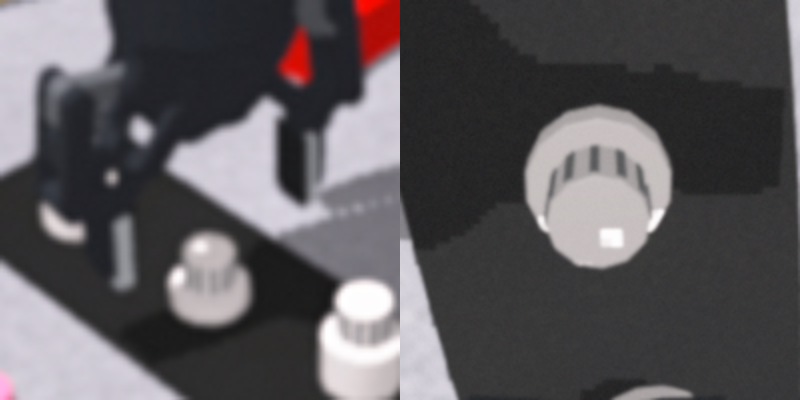

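Run:
```python
from h import *
d=np.load("pics/s3.png.npz")
def pr(X):
    v=d["R"]@X+d["t"];v=d["intrinsics"]@v;return (v[:2]/v[2]).round(1)
for z in (.02,.03,.04,.05): print(z,pr([.622+.046,-.0085,z]),pr([.622-.046,-.0085,z]))
```

```text
0.02 [283.4 280. ] [327.7 259.5]
0.03 [283.2 275.5] [327.7 255. ]
0.04 [282.9 270.9] [327.8 250.5]
0.05 [282.5 266.2] [327.8 245.9]
```

Request:
{"op": "servo_tool", "data": {
  "targets": [
    [0, 0, 0.002, 5, 0.7, 0, 1],
    [0, 0, 0.002, 9.5, 0.7, 0, 0.4],
    [0, 0, 0.002, 9.5, 0.7, 0, -1],
    [0, 0, 0.002, 9.5, 0.7, 0, -1],
    [0, 0, 0.002, 9.5, 0.7, 0, -1],
    [0, 0, 0.002, 9.5, 0.7, 0, -1],
    [0, 0, 0.002, 9.5, 0.7, 0, -1],
    [0, 0, 0.002, 9.5, 0.7, 0, -1]
  ]
}}

```text
time_s: 6.45
eef_pos: [0.6233, -0.0194, -0.0173]
eef_rot: [0.5, 0.5, 0.5, -0.5]
wrist_force: [0.1, -0.1, 5.0]
opening: 0.229
```

Run:
```python
from h import *
snap("wrist","w4.png")
plan([.436,-.192,.09],0)
```

```text
t 6.5 pos [ 0.6233 -0.0194 -0.0173] yaw 0.0 xaxis [ 9.e-04 -1.e-04 -1.e+00] q [-0.221  0.544  1.602  0.     0.995 -0.221] F [-0.64 -0.79  5.69] op 0.228
turn [ 0.0001  0.0001 -0.0009] shift [-107.5 -187.2  172.6]
```

View pics/w4.png

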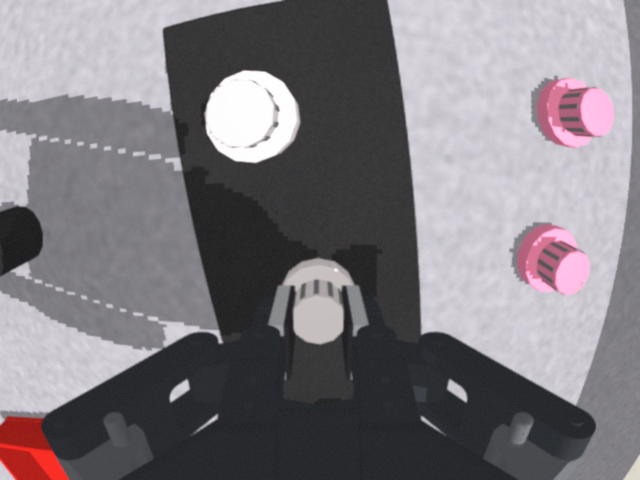

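Request:
{"op": "servo_tool", "data": {
  "targets": [
    [0, 0, 0, -30, 0, 0, -1],
    [0, 0, 0, -65, 0, 0, -1],
    [0, 0, 0, -85, -40, 37, -1],
    [0, 0, 0, -85, -90, 83, -1],
    [0, 0, 0, -85, -140, 130, -1],
    [0, 0, 0, -85, -187, 172.5, -1],
    [0, 0, 0, -85, -187, 172.5, -1],
    [0, 0, 0, -85, -187, 172.5, -1]
  ]
}}

```text
time_s: 7.5
eef_pos: [0.436, -0.1922, 0.0674]
eef_rot: [0.5, 0.501, 0.499, -0.5]
wrist_force: [-0.0, -0.1, 0.4]
opening: 0.229
```

Run:
```python
from h import *
snap("scene","s5.png");snap("wrist","w5.png")
a=cv2.imread("pics/s5.png");b=cv2.imread("pics/w5.png")
cv2.imwrite("pics/m5.png",np.hstack([cv2.resize(a[100:300,230:430],None,fx=2,fy=2),cv2.resize(b[80:480,140:540],None,fx=1,fy=1)]))
plan([.436,-.192,.0],0)
```

```text
t 7.6 pos [ 0.437  -0.1913  0.0675] yaw 0.001 xaxis [ 1.3e-03  2.0e-04 -1.0e+00] q [-6.630e-01  1.260e-01  1.956e+00  1.000e-03  1.058e+00 -6.640e-01] F [ 0.21  0.61 -0.28] op 0.224
turn [ 0.0007 -0.0002 -0.0013] shift [67.5 -1.1  0.7]
```

View pics/m5.png

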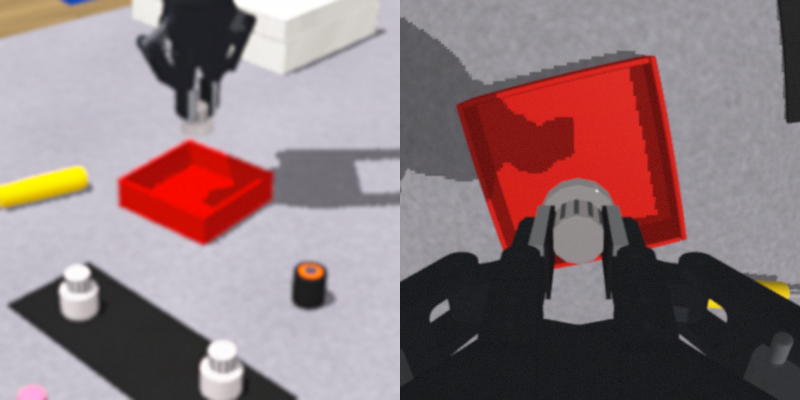

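Request:
{"op": "servo_tool", "data": {
  "targets": [
    [0, 0, 0, 30, -1, 0.7, -1],
    [0, 0, 0, 55, -1, 0.7, -1],
    [0, 0, 0, 68, -1, 0.7, -1],
    [0, 0, 0, 70, -1, 0.7, -1],
    [0, 0, 0, 70, -1, 0.7, 0.5],
    [0, 0, 0, 70, -1, 0.7, 0.5],
    [0, 0, 0, 70, -1, 0.7, 0.5],
    [0, 0, 0, 0, -1, 0.7, 0.5]
  ]
}}

```text
time_s: 8.6
eef_pos: [0.432, -0.1892, 0.056]
eef_rot: [0.496, 0.5, 0.504, -0.5]
wrist_force: [1.6, -0.3, 0.5]
opening: 0.755
```

Run:
```python
from h import *
plan([.599,.058,.10],0)
```

```text
t 8.6 pos [ 0.432  -0.1892  0.056 ] yaw 0.0 xaxis [-0.0082  0.0077 -0.9999] q [-6.660e-01  1.430e-01  1.965e+00  1.000e-03  1.044e+00 -6.670e-01] F [ 1.57 -0.34  0.48] op 0.755
turn [ 0.     -0.0077  0.0082] shift [ -43.4  166.6 -247.5]
```

Request:
{"op": "servo_tool", "data": {
  "targets": [
    [0, -0.008, 0.008, -43, 0, 0, 0.5],
    [0, -0.008, 0.008, -43, 35, -52, 0.8],
    [0, -0.008, 0.008, -43, 70, -104, 1],
    [0, -0.008, 0.008, -43, 105, -156, 1],
    [0, -0.008, 0.008, -43, 140, -208, 1],
    [0, -0.008, 0.008, -43, 166.5, -247.5, 1],
    [0, -0.008, 0.008, -43, 166.5, -247.5, 1],
    [0, -0.008, 0.008, -43, 166.5, -247.5, 1]
  ]
}}

```text
time_s: 9.6
eef_pos: [0.5984, 0.0578, 0.0995]
eef_rot: [-0.5, -0.499, -0.5, 0.5]
wrist_force: [-0.9, 0.3, -0.2]
opening: 1.0
```

Run:
```python
from h import *
snap("wrist","w6.png");snap("scene","s6.png")
a=cv2.imread("pics/s6.png");b=cv2.imread("pics/w6.png")
cv2.imwrite("pics/m6.png",np.hstack([cv2.resize(a[150:350,230:430],None,fx=2,fy=2),cv2.resize(b[80:480,140:540],None,fx=1,fy=1)]))
plan([.599,.058,.0],0)
```

```text
t 9.7 pos [0.5983 0.0569 0.0996] yaw -0.001 xaxis [-7.e-04 -5.e-04 -1.e+00] q [-1.020e-01  3.380e-01  1.619e+00 -1.000e-03  1.185e+00 -1.010e-01] F [0.39 0.19 0.12] op 0.999
turn [-0.0012  0.0005  0.0007] shift [99.6  0.8 -1.1]
```

View pics/m6.png

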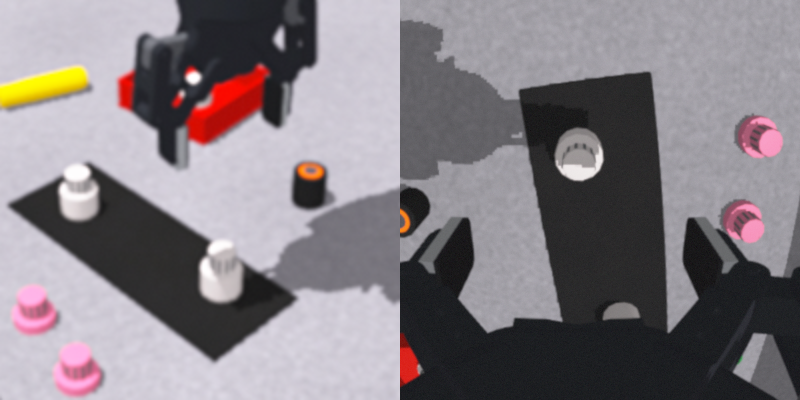

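Run:
```python
from h import *
s=cv2.imread("pics/w6.png")
cv2.imwrite("pics/wz6.png",cv2.resize(s[200:280,280:360],None,fx=6,fy=6,interpolation=cv2.INTER_CUBIC))
for uv in ((318,240),(318,243)): print(onz("w6.png",uv,.046))
a=cv2.imread("pics/s6.png");cv2.imwrite("pics/sz6.png",cv2.resize(a[160:240,280:380],None,fx=6,fy=6))
```

```text
[0.59884329 0.06107012 0.046     ]
[0.59884251 0.05904233 0.046     ]
```

View pics/wz6.png

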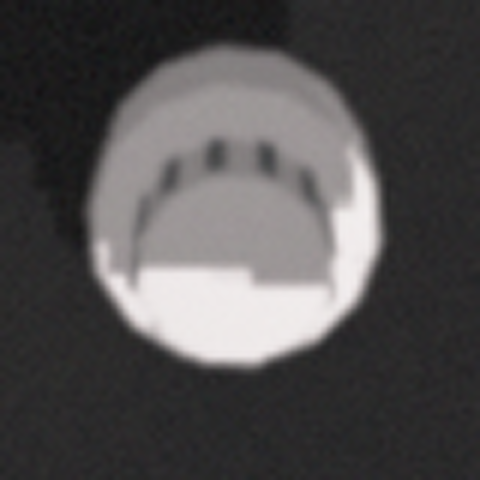

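View pics/sz6.png

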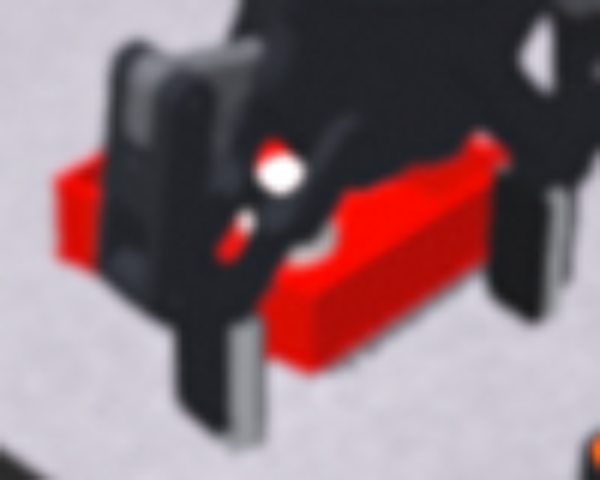

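Request:
{"op": "servo_tool", "data": {
  "targets": [
    [-0.001, 0, 0, 40, 0.8, -1.1, 1],
    [-0.001, 0, 0, 75, 0.8, -1.1, 1],
    [-0.001, 0, 0, 95, 0.8, -1.1, 1],
    [-0.001, 0, 0, 101, 0.8, -1.1, 1],
    [-0.001, 0, 0, 101.5, 0.8, -1.1, 0.5],
    [-0.001, 0, 0, 101.5, 0.8, -1.1, -0.2],
    [-0.001, 0, 0, 101.5, 0.8, -1.1, -1],
    [-0.001, 0, 0, 101.5, 0.8, -1.1, -1]
  ]
}}

```text
time_s: 10.7
eef_pos: [0.5996, 0.058, -0.0009]
eef_rot: [0.5, 0.5, 0.5, -0.5]
wrist_force: [-1.0, 0.6, 3.7]
opening: 0.225
```

Request:
{"op": "servo_tool", "data": {
  "targets": [
    [0, 0, 0, 0, 0, 0, -1],
    [0, 0, 0, 0, 0, 0, -1],
    [0, 0, 0, 0, 0, 0, -1],
    [0, 0, 0, 0, 0, 0, -1],
    [0, 0, 0, -20, 0, 0, -1],
    [0, 0, 0, -50, 0, 0, -1],
    [0, 0, 0, -90, 0, 0, -1],
    [0, 0, 0, -110, 0, 0, -1]
  ]
}}

```text
time_s: 11.7
eef_pos: [0.6012, 0.0579, 0.1128]
eef_rot: [0.502, 0.501, 0.498, -0.499]
wrist_force: [0.5, -0.6, -0.5]
opening: 0.222
```

Run:
```python
from h import *
snap("wrist","w7.png");snap("scene","s7.png")
a=cv2.imread("pics/s7.png");b=cv2.imread("pics/w7.png")
cv2.imwrite("pics/m7.png",np.hstack([cv2.resize(a[130:330,230:430],None,fx=2,fy=2),cv2.resize(b[80:480,140:540],None,fx=1,fy=1)]))
plan([.472,.266,.11],0)
```

```text
t 11.8 pos [0.6017 0.0579 0.1125] yaw 0.0 xaxis [ 0.0063 -0.0013 -1.    ] q [-1.000e-01  3.250e-01  1.608e+00 -1.000e-03  1.203e+00 -1.000e-01] F [ 0.43  1.49 -0.97] op 0.223
turn [ 0.0001  0.0013 -0.0063] shift [   1.4 -129.7 -208.1]
```

View pics/m7.png

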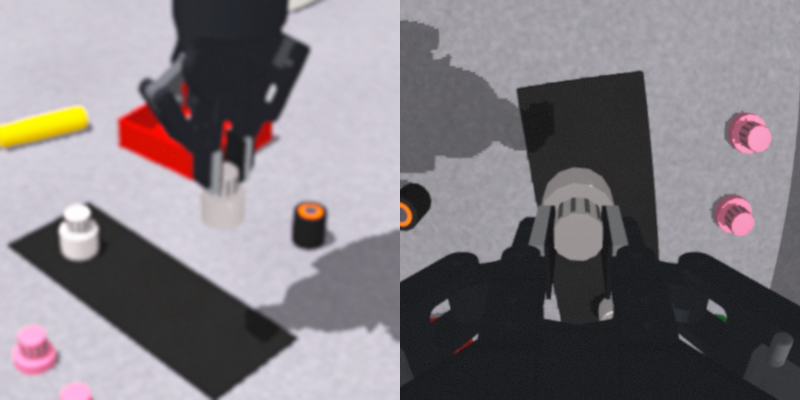

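Request:
{"op": "servo_tool", "data": {
  "targets": [
    [0, 0.001, -0.006, -8, -25, -30, -1],
    [0, 0.001, -0.006, -8, -60, -65, -1],
    [0, 0.001, -0.006, -8, -95, -100, -1],
    [0, 0.001, -0.006, -8, -120, -130, -1],
    [0, 0.001, -0.006, -8, -130, -145, -1],
    [0, 0.001, -0.006, -8, -130, -145, -1],
    [0, 0.001, -0.006, -8, -130, -145, -1],
    [0, 0.001, -0.006, -8, -130, -145, -1]
  ]
}}

```text
time_s: 12.8
eef_pos: [0.4725, 0.202, 0.1194]
eef_rot: [-0.5, -0.5, -0.499, 0.5]
wrist_force: [-0.3, 0.4, -0.6]
opening: 0.219
```

Run:
```python
from h import *
snap("wrist","w8.png");snap("top","t8.png")
plan([.472,.266,.11],0)
```

```text
t 12.9 pos [0.4723 0.2022 0.1195] yaw -0.001 xaxis [ 4.e-04 -4.e-04 -1.e+00] q [ 0.173  0.129  1.831 -0.     1.181  0.175] F [ 0.36 -0.24  0.09] op 0.225
turn [-0.0012  0.0004 -0.0004] shift [  9.4  -0.3 -63.8]
```

View pics/w8.png

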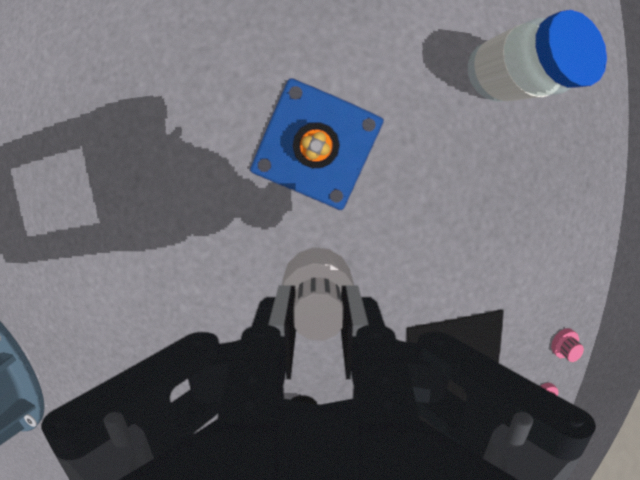

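The stand is directly under the camera, with the stud tip near (316,146) and the held cap at (319,290). I'll zoom in to refine.

Run:
```python
from h import *
s=cv2.imread("pics/w8.png")
g=lambda x,y,n,f:cv2.resize(s[y:y+n,x:x+n],None,fx=f,fy=f,interpolation=cv2.INTER_CUBIC)
cv2.imwrite("pics/wz8.png",np.hstack([g(286,116,60,6.6667),g(269,240,100,4)]))
```

```text
(no output)
```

View pics/wz8.png

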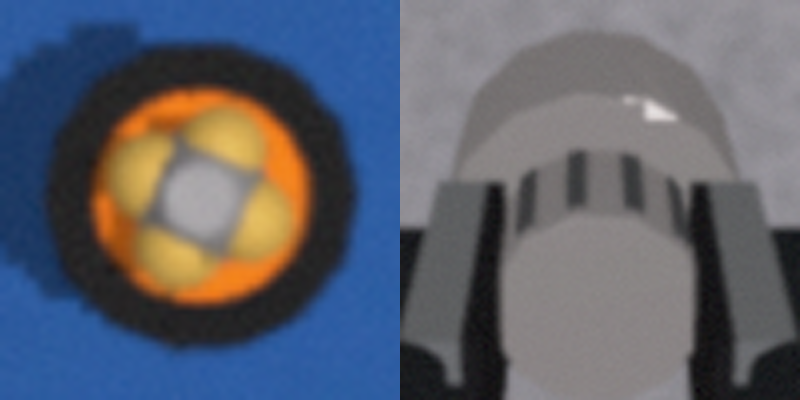

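Run:
```python
from h import *
d=np.load("pics/w8.png.npz");p=d["p"];u=p[2]+.0055
print("stud",onz("w8.png",(316.1,144.6),.060), "orange hub/roller",onz("w8.png",(200/6.667+285.6,195/6.667+115.6),.047))
print("knob c",onz("w8.png",(318.5,316),u+.042)-p)
print("knob front",onz("w8.png",(318.5,240+210/4),u+.042)-p-[0,.011,0])
print("shoulder front",onz("w8.png",(318.5,263.5),u+.024)-p-[0,.017,0])
print("bottom front",onz("w8.png",(318.5,247.8),u)-p-[0,.017,0])
print("L/R knob",onz("w8.png",(269+500/4-100,310),u+.042)-p,onz("w8.png",(269+695/4-100,310),u+.042)-p)
```

```text
stud [0.47195222 0.26631905 0.06      ] orange hub/roller [0.47156086 0.26585672 0.047     ]
knob c [0.00061831 0.00110269 0.0475    ]
knob front [0.00063647 0.00031576 0.0475    ]
shoulder front [ 0.00068298 -0.00026547  0.0295    ]
bottom front [ 0.00073128 -0.00072635  0.0055    ]
L/R knob [-0.00897867  0.00375418  0.0475    ] [0.01012906 0.00370011 0.0475    ]
```

Request:
{"op": "servo_tool", "data": {
  "targets": [
    [0, 0, 0, 0, -1, -30, -1],
    [0, 0, 0, 10, -1, -55, -1],
    [0, 0, 0, 25, -1, -64, -1],
    [0, 0, 0, 40, -1, -64, -1],
    [0, 0, 0, 44, -1, -64, -1],
    [0, 0, 0, 44, -1, -64, -1],
    [0, 0, 0, 44, -1, -64, -1],
    [0, 0, 0, 44, -1, -64, -1]
  ]
}}

```text
time_s: 13.9
eef_pos: [0.4719, 0.2661, 0.076]
eef_rot: [0.5, 0.501, 0.499, -0.5]
wrist_force: [0.4, -0.0, -0.3]
opening: 0.226
```

Run:
```python
from h import *
snap("scene","s9.png");snap("wrist","w9.png");snap("top","t9.png")
a=cv2.imread("pics/s9.png");b=cv2.imread("pics/w9.png")
cv2.imwrite("pics/m9.png",np.hstack([cv2.resize(a[260:360,450:550],None,fx=4,fy=4),b[80:480,140:540]]))
for i in range(3): plan([.4712,.2662,.05],0)
```

```text
t 14.05 pos [0.4716 0.2662 0.0758] yaw -0.001 xaxis [ 1.e-03 -2.e-04 -1.e+00] q [ 2.950e-01  2.480e-01  1.790e+00 -1.000e-03  1.102e+00  2.960e-01] F [ 0.68  0.84 -0.16] op 0.221
turn [-0.0013  0.0002 -0.001 ] shift [25.8 -0.4 -0. ]
t 14.05 pos [0.4716 0.2662 0.0758] yaw -0.001 xaxis [ 1.e-03 -2.e-04 -1.e+00] q [ 2.950e-01  2.480e-01  1.790e+00 -1.000e-03  1.102e+00  2.960e-01] F [ 0.68  0.84 -0.16] op 0.221
turn [-0.0013  0.0002 -0.001 ] shift [25.8 -0.4 -0. ]
t 14.05 pos [0.4716 0.2662 0.0758] yaw -0.001 xaxis [ 1.e-03 -2.e-04 -1.e+00] q [ 2.950e-01  2.480e-01  1.790e+00 -1.000e-03  1.102e+00  2.960e-01] F [ 0.68  0.84 -0.16] op 0.221
turn [-0.0013  0.0002 -0.001 ] shift [25.8 -0.4 -0. ]
```

View pics/m9.png

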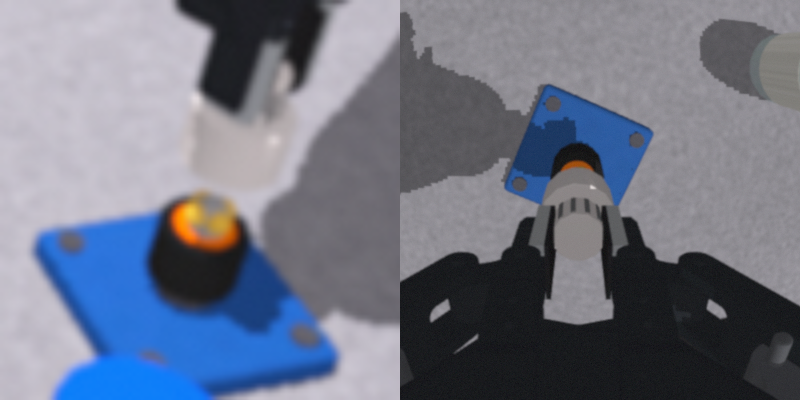

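Run:
```python
from h import *
d=np.load("pics/s9.png.npz")
def pr(X):
    v=d["R"]@X+d["t"];v=d["intrinsics"]@v;return (v[:2]/v[2])
a=cv2.imread("pics/s9.png");m=cv2.resize(a[260:360,450:550],None,fx=6,fy=6,interpolation=cv2.INTER_CUBIC)
th=np.linspace(0,6.283,60)
for c,r,z,col in(((.4720,.2662),.017,.0813,(0,255,0)),((.4720,.2662),.017,.1053,(0,255,0)),((.4718,.2662),.016,.047,(255,0,255)),((.4718,.2662),.0035,.06,(255,255,0)),((.4718,.2662),.016,.023,(255,0,255))):
    pts=np.array([(pr(np.array([c[0]+r*np.cos(t),c[1]+r*np.sin(t),z]))-[450,260]+.5)*6-.5 for t in th]).astype(np.int32)
    cv2.polylines(m,[pts],True,col,1)
cv2.imwrite("pics/p9.png",m)
```

```text
(no output)
```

View pics/p9.png

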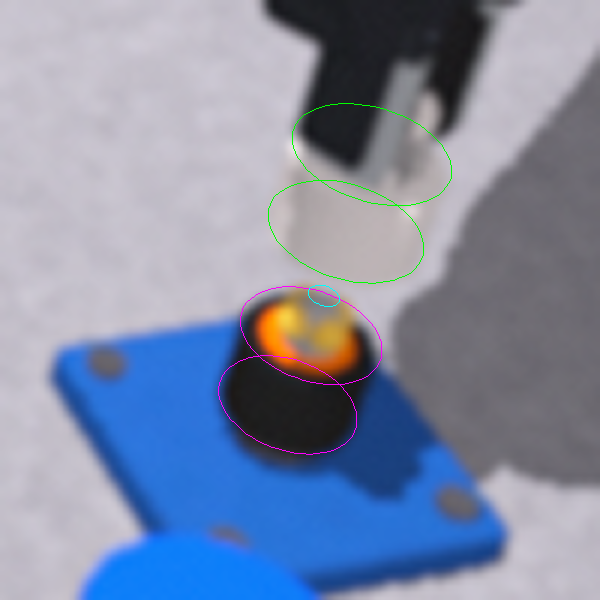

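Request:
{"op": "servo_tool", "data": {
  "targets": [
    [0, 0, -0.001, 5, 0, 0, -1],
    [0, 0, -0.001, 10, 0, 0, -1],
    [0, 0, -0.001, 14, 0, 0, -1],
    [0, 0, -0.001, 17, 0, 0, -1],
    [0, 0, -0.001, 19, 0, 0, -1],
    [0, 0, -0.001, 21, 0, 0, -1],
    [0, 0, -0.001, 23, 0, 0, -1],
    [0, 0, -0.001, 24, 0, 0, -1]
  ]
}}

```text
time_s: 15.05
eef_pos: [0.4717, 0.2661, 0.0518]
eef_rot: [-0.5, -0.5, -0.5, 0.5]
wrist_force: [-0.3, 0.3, 1.2]
opening: 0.224
```

Run:
```python
from h import *
snap("scene","s10.png")
a=cv2.imread("pics/s10.png");cv2.imwrite("pics/p10.png",cv2.resize(a[260:360,450:550],None,fx=6,fy=6,interpolation=cv2.INTER_CUBIC))
plan([.4712,.2662,.05],0);print(ctrl.get_obs()["torque"])
```

```text
t 15.1 pos [0.4717 0.2661 0.0518] yaw -0.001 xaxis [ 2.e-04 -3.e-04 -1.e+00] q [ 0.295  0.285  1.801 -0.     1.055  0.296] F [ 0.53 -0.71  0.77] op 0.225
turn [-0.0013  0.0003 -0.0002] shift [ 1.8 -0.5 -0.1]
[0.01423312 0.02309012 0.0261435 ]
```

View pics/p10.png

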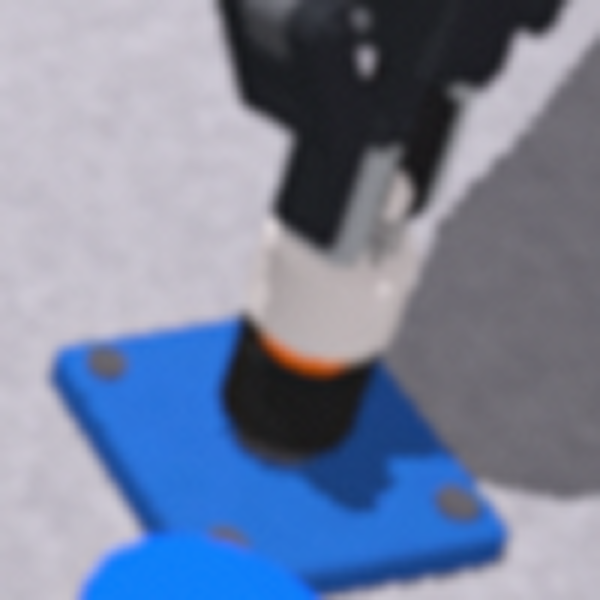

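The tip has entered the mouth with no side load. I'll continue slowly.

Request:
{"op": "servo_tool", "data": {
  "targets": [
    [0, 0, 0, 1, 0, 0, -1],
    [0, 0, 0, 2, 0, 0, -1],
    [0, 0, 0, 3, 0, 0, -1],
    [0, 0, 0, 4, 0, 0, -1],
    [0, 0, 0, 5, 0, 0, -1],
    [0, 0, 0, 5, 0, 0, -1],
    [0, 0, 0, 5, 0, 0, -1],
    [0, 0, 0, 5, 0, 0, -1]
  ]
}}

```text
time_s: 16.1
eef_pos: [0.4717, 0.2661, 0.0466]
eef_rot: [-0.5, -0.5, -0.5, 0.5]
wrist_force: [0.2, -0.2, -0.1]
opening: 0.221
```

Run:
```python
from h import *
plan([.4712,.2662,.05],0);print(ctrl.get_obs()["torque"])
```

```text
t 16.1 pos [0.4717 0.2661 0.0466] yaw -0.001 xaxis [ 1.e-04 -3.e-04 -1.e+00] q [ 0.295  0.293  1.804 -0.     1.045  0.296] F [ 0.21 -0.24 -0.11] op 0.221
turn [-0.0013  0.0003 -0.0001] shift [-3.4 -0.5 -0.1]
[-0.00254956 -0.04904859 -0.01867489]
```

Request:
{"op": "servo_tool", "data": {
  "targets": [
    [0, 0, 0, 0.5, 0, 0, -1],
    [0, 0, 0, 1, 0, 0, -1],
    [0, 0, 0, 1.5, 0, 0, -1],
    [0, 0, 0, 2, 0, 0, -1],
    [0, 0, 0, 2.5, 0, 0, -1],
    [0, 0, 0, 3, 0, 0, -1],
    [0, 0, 0, 3, 0, 0, -1],
    [0, 0, 0, 3, 0, 0, -1]
  ]
}}

```text
time_s: 17.1
eef_pos: [0.4712, 0.2659, 0.043]
eef_rot: [-0.5, -0.5, -0.5, 0.501]
wrist_force: [2.9, 0.3, -11.9]
opening: 0.221
```

Request:
{"op": "servo_tool", "data": {
  "targets": [
    [0, 0, 0, 0.5, 0, 0, -1],
    [0, 0, 0, 1, 0, 0, -1],
    [0, 0, 0, 1.5, 0, 0, -1],
    [0, 0, 0, 2, 0, 0, -1],
    [0, 0, 0, 2, 0, 0, -1],
    [0, 0, 0, 2, 0, 0, -1],
    [0, 0, 0, 2, 0, 0, -1],
    [0, 0, 0, 2, 0, 0, -1]
  ]
}}

```text
time_s: 18.1
eef_pos: [0.4716, 0.266, 0.0413]
eef_rot: [-0.5, -0.5, -0.5, 0.5]
wrist_force: [-0.5, -0.2, 3.5]
opening: 0.219
```

Run:
```python
from h import *
snap("scene","s11.png")
a=cv2.imread("pics/s11.png");cv2.imwrite("pics/p11.png",cv2.resize(a[260:360,450:550],None,fx=6,fy=6,interpolation=cv2.INTER_CUBIC))
plan([.4712,.2662,.05],0);print(ctrl.get_obs()["torque"])
```

```text
t 18.15 pos [0.4717 0.266  0.0413] yaw -0.001 xaxis [-0.e+00 -3.e-04 -1.e+00] q [ 0.294  0.301  1.806 -0.     1.034  0.296] F [-0.73 -1.38  3.62] op 0.222
turn [-0.0014  0.0003  0.    ] shift [-8.7 -0.5 -0.2]
[-0.02982919  0.01251589 -0.00236794]
```

View pics/p11.png

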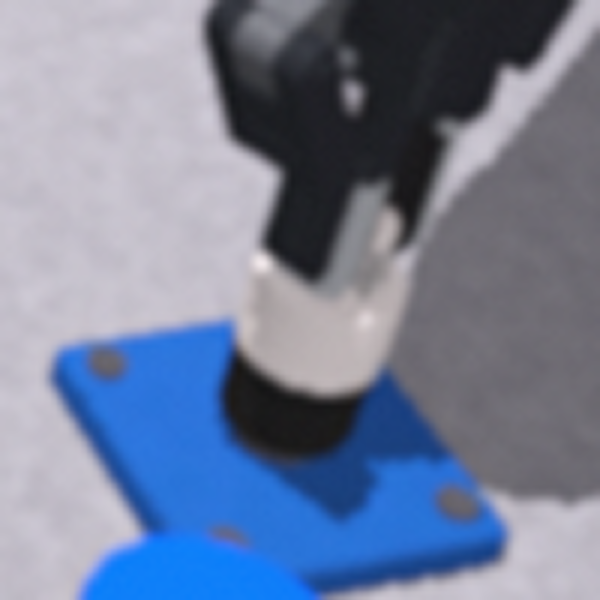

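That looks like the click: a transient at z 0.043, then the force settled to +3.5 N, which is the roller's preload. Now I'll press to the stop.

Request:
{"op": "servo_tool", "data": {
  "targets": [
    [0, 0, 0, 0.5, 0, 0, -1],
    [0, 0, 0, 1, 0, 0, -1],
    [0, 0, 0, 1.5, 0, 0, -1],
    [0, 0, 0, 2, 0, 0, -1],
    [0, 0, 0, 2.5, 0, 0, -1],
    [0, 0, 0, 3, 0, 0, -1],
    [0, 0, 0, 3, 0, 0, -1],
    [0, 0, 0, 3, 0, 0, -1]
  ]
}}

```text
time_s: 19.15
eef_pos: [0.4717, 0.2661, 0.0387]
eef_rot: [-0.5, -0.5, -0.5, 0.5]
wrist_force: [-1.5, -1.4, 7.7]
opening: 0.221
```

Request:
{"op": "servo_tool", "data": {
  "targets": [
    [0, 0, 0, 0.5, 0, 0, -1],
    [0, 0, 0, 1, 0, 0, -1],
    [0, 0, 0, 1.5, 0, 0, -1],
    [0, 0, 0, 1.5, 0, 0, -1],
    [0, 0, 0, 1.5, 0, 0, -1],
    [0, 0, 0, 1.5, 0, 0, -1],
    [0, 0, 0, 1.5, 0, 0, -1],
    [0, 0, 0, 1.5, 0, 0, -1]
  ]
}}

```text
time_s: 20.15
eef_pos: [0.4718, 0.2661, 0.0377]
eef_rot: [-0.5, -0.5, -0.5, 0.5]
wrist_force: [-3.5, -1.7, 9.6]
opening: 0.224
```

Request:
{"op": "servo_tool", "data": {
  "targets": [
    [0, 0, 0, 0.5, 0, 0, -1],
    [0, 0, 0, 1, 0, 0, -1],
    [0, 0, 0, 1.5, 0, 0, -1],
    [0, 0, 0, 2, 0, 0, -1],
    [0, 0, 0, 2, 0, 0, -1],
    [0, 0, 0, 2, 0, 0, -1],
    [0, 0, 0, 2, 0, 0, -1],
    [0, 0, 0, 2, 0, 0, -1]
  ]
}}

```text
time_s: 21.15
eef_pos: [0.4719, 0.2662, 0.0369]
eef_rot: [-0.5, -0.5, -0.5, 0.5]
wrist_force: [-5.3, -2.0, 15.6]
opening: 0.221
```

Request:
{"op": "servo_tool", "data": {
  "targets": [
    [0, 0, 0, 1, 0, 0, -1],
    [0, 0, 0, 1.5, 0, 0, -1],
    [0, 0, 0, 2, 0, 0, -1],
    [0, 0, 0, 2.5, 0, 0, -1],
    [0, 0, 0, 2.5, 0, 0, -1],
    [0, 0, 0, 2.5, 0, 0, -1],
    [0, 0, 0, 2.5, 0, 0, -1],
    [0, 0, 0, 2.5, 0, 0, -1]
  ]
}}

```text
time_s: 22.15
eef_pos: [0.4721, 0.2663, 0.0368]
eef_rot: [-0.5, -0.5, -0.5, 0.5]
wrist_force: [-8.7, -3.1, 23.5]
opening: 0.226
```

Run:
```python
from h import *
snap("scene","s12.png");snap("wrist","w12.png")
a=cv2.imread("pics/s12.png");b=cv2.imread("pics/w12.png")
cv2.imwrite("pics/p12.png",np.hstack([cv2.resize(a[280:360,460:540],None,fx=5,fy=5,interpolation=cv2.INTER_CUBIC),b[80:480,140:540]]))
plan([.4712,.2662,.05],0);print(ctrl.get_obs()["torque"])
```

```text
t 22.25 pos [0.472  0.2663 0.0368] yaw -0.001 xaxis [ 3.e-04 -6.e-04 -1.e+00] q [ 2.950e-01  3.090e-01  1.807e+00 -1.000e-03  1.025e+00  2.960e-01] F [-8.67 -3.29 23.72] op 0.225
turn [-0.0006  0.0006 -0.0003] shift [-13.2  -0.8   0.2]
[-0.64642242  1.70912484  0.05013527]
```

View pics/p12.png

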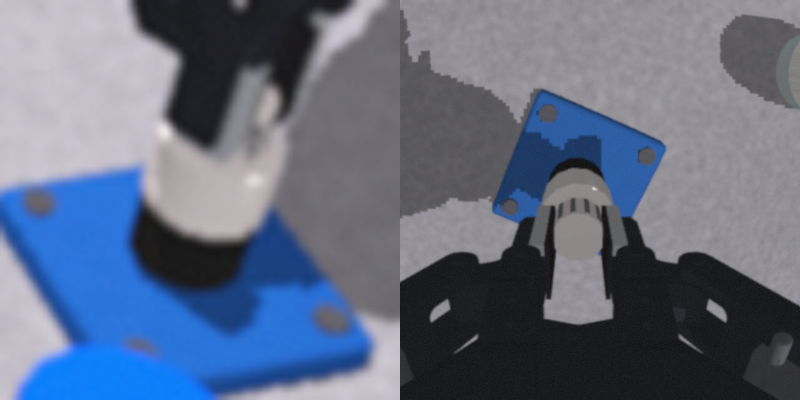

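View pics/s12.png

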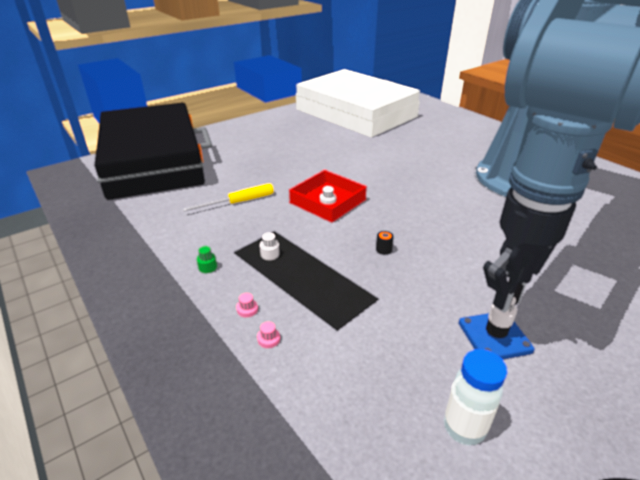

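Run:
```python
from h import *
print(ctrl.hand_in());o=ctrl.get_obs();print(o["time_s"],o["wrist_force"],o["eef_pos"])
```

```text
the job is handed in; nothing more can be done
None
the job is handed in; nothing more can be done
```

The job is handed in: the short cap is in the red tray and a sound cap is pressed fully home on the stud. I handed in at about 22 s with the gripper still holding the cap down.

**What I did:** The short-moulded cap was the middle of the three. I dropped it into the reject tray first. Then I took the sound cap nearest the stand, clicked it over the stud and pressed until the roller reached its stop.

**Last checks:**
- **Click:** at TCP z 43 mm the wrist force showed a sharp transient (−12 N). It then settled to +3.5 N, the roller's starting load. I saw the click only in the force, not in a picture.
- **Roller fully down:** force rose to 23.7 N up, and the last 8 N gave only about 0.1 mm of further travel. TCP z was 36.8 mm, which puts the cap's underside about 42 mm above the stand's underside, the stated home height.
- **Rest of the scene:** in the last scene picture the short cap stands in the tray and the other sound cap is on the mat. The spare roller, screwdriver, jar and look-alikes appear where they started.

**What failed or disagreed:**
- **First grasp:** it closed above the short cap without touching it. The cameras showed the real fingertips about 31–37 mm behind the reported TCP, so I grasped that much lower from then on.
- **Scene camera:** it placed things about 4–5 mm off from the top camera, while the wrist and top cameras agreed to 1–2 mm, so I went by those two.
- **Side force:** about 9 N remained at the wrist in the final hold.

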